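# Unclip the breakfast board and slide it onto its mat

## Robot

A 6-joint arm with a two-finger parallel gripper is mounted at the origin on the work surface. World frame = base frame: x ahead of the robot, y to its left, z up, the work surface at z = 0. Lengths are in m, angles in rad, forces in N, time in s.
With the tool pointing down it reaches from about 0.425 to 0.95 m from the base axis. Payload 3.5 kg.
Tool frame: the origin (TCP) lies at the very end of the fingers, on their centre line; the grasp point (between the pads) lies 19 mm behind it (ctrl.pinch_z is the distance from the TCP to the grasp point, in m); z points along the fingers, y is the line along which they close (so a half turn about z gives the same grasp; the last joint's range is limited). The gripper opens to 85 mm and grips with 20 to 120 N. Pads are 22 mm wide; open, the fingers measure 114 mm over their backs; the gripper's body (76 mm by 85 mm) begins 54 mm behind the grasp point. The pads swing forward as they close: fully open they stand 13 mm farther back than shut.
Start: joints at [-1.414, 0.286, 1.577, -0, 1.279, -0.15], TCP at [0.204, -0.643, 0.231] pointing down, gripper open.
Joint ranges: [-2.77, 2.77], [-0.9, 2.22], [0.21, 2.48], [-1.53, 4.67], [0.24, 2.81], [-2.84, 2.84]. Speed limits (rad/s): [2.79, 2.79, 3.14, 3.14, 3.14, 3.14].

## Interface

Orientations are given as a unit quaternion [x, y, z, w].
In Python, from plant import ctrl gives the robot as it stands. The module is installed in compiled form; this text tells all that it offers.
- The arm moves only by the shell command python3 -m crank 'ROWS' [OPENING] [FORCE]. ROWS is JSON, a list of rows, each a list of 6 numbers: the shift along the tool's x, y, z in cm, then the turn, a rotation vector about the tool's x, y, z in rad. In form: [[tx, ty, tz, rx, ry, rz], ...]. A call has 1 to 10 rows; each row is the pose to reach, as a shift and turn from the pose commanded when the call began, along the tool's axes at that moment; what a row does not reach only later rows make up. A row lasts 1/10 s, in which the tool goes at most 50 mm and 8.59 degrees, less where a joint would pass 70% of its speed; a pose out of reach is approached as far as the arm can. A call with a gripper value outside its range is refused whole. OPENING is the opening, from 0 (shut) to 1 (fully open), set as the call begins (- or left out, the last holds). The fingers move at their own pace and stop on an object; FORCE is the grip in N (left out, the last holds). Time passes only in rows, so rows that repeat a pose let the fingers close. It gives the time, the measured TCP pose, the force, the opening and the grip force at its end, in the units of the state.
- ctrl.get_state(): the state, without advancing time (a new reading comes with each control period).
- ctrl.read_camera(name): name is "scene" or "top" or "wrist"; returns (picture, depth): 420x560x3 uint8, blue, green, red; 420x560 float32, m along the optical axis (not along the pixel's ray), 0 where there is no reading.
- ctrl.camera_info(name): a dict with "K" (3x3 intrinsics, pixels), "origin" and "orientation" of the camera in the world. Camera axes: x right, y down, z forward; pixel columns grow to the right and rows downward; lengths in m; the calibration is good to about 2 mm. A picture is of the moment at which its call begins: read the wrist's pose just before it. camera_info takes no time and is no camera call; for the wrist camera it gives the pose at the moment of the call.
- ctrl.sign_off(): hands the job in; it is judged then, once.
The state is a dict: "time": time; "qpos": joint angles; "dq": joint speeds; "joint_efforts": joint torques, N m; "eef_pos": TCP position; "tcp_rot": TCP orientation; "contact_force": force on the tool from outside, world axes, zero at the start; "wrist_torque": the same for the moment, N m; "opening": opening from 0.0 (shut) to 1.0 (fully open); "finger_force": force on a finger pad.
Only numpy, scipy, OpenCV 4.12 (cv2) and the standard library are available. Lean on these libraries where they do the work, as an engineer would, in place of code of your own. Each camera call takes 0.05 s, during which the arm holds its last target. There are 200 camera calls.

## Task

Pull the wooden paddle board out of its spring-catch dock by its handle, then let go, take it again by its broad blade, and slide it flat across the marble, never lifting it, until the handle is tucked under the little riser shelf and the blade lies centred and square on the blue mat. Let go of it there and leave the cup and its coaster, the jar and the dispenser where they are.

Things in the scene. Friction and masses are not known exactly. Their poses are not given: they have to be found in the camera images.
- board: Wooden paddle board lying flat, 20 mm thick, 200 mm long, 0.16 kg. Origin under the centre of the blade, on its underside; +x points to the handle. Blade 120 mm long (x -60 to +60) and 60 mm wide (y), corners rounded at 10 mm; handle from x = 60 to 140 mm, 28 mm wide, also 20 mm thick. It starts parked in the dock.
- board_tip (a point): The end of the board's handle: 140 mm along the board's +x from its origin, 10 mm above the underside.
- dock: Grey plastic dock fixed to the marble. Origin on the marble, where the board's origin lies when parked; +x is the level pull-out direction. Walls on three sides, open at +x: inside 64 mm wide, x -62 to +76 mm, 29 mm high, outside 84 mm wide; lips reach 6 mm inward over the board's sides (24 to 29 mm high), so it can only slide out. Clear when moved 140 mm.
- dock_mouth (a point): Centre of the dock's mouth, 76 mm along its +x, 10 mm up. The parked handle stands 64 mm out of it. Just inside, in lilac housings (24 mm high, dock 120 mm wide there, x 50 to 76 mm), two sprung steel balls hold the blade's shoulders: pulling past them takes about 5 to 15 N.
- station: Fixed blue mat with a wooden riser shelf beyond its far end. Origin: centre of the mat, on the marble; +x points under the riser. Mat 140 mm (x) by 80 mm (y), under 1 mm thick, no step to slide over. Finished, the board's origin lies here, its +x along this +x, the handle under the riser.
- riser_front (a point): Middle of the riser's front edge at the mat's end, 70 mm along the station's +x, at the height of the shelf's underside (50 mm). The riser is 110 mm deep (on along +x), 170 mm wide, 142 mm clear between its side legs, top at 62 mm; a plant pot and a brass tin fixed on it reach 120 mm.
- cup: White ceramic cup, rim radius 38 mm, 80 mm high, standing on the coaster. Origin: centre of its underside. Leave alone.
- coaster: Round dark wooden coaster, 100 mm across, 10 mm thick. Origin: centre of its underside. Leave alone.
- jar: Glass jar with steel cap, 72 mm across, 110 mm high. Origin: centre of its underside. Leave alone.
- dispenser: Lilac plastic toothpick push dispenser with white button, 68 mm across, 86 mm high. Origin: centre of its underside. Leave alone.
Things that resemble listed ones, but are neither listed nor needed, are in the scene too. What is meant by the board is not red, and is the smaller of those in its own colour.

How it is judged:
On the way:
1. the board is pulled clear of the dock (horizontal distance between board and dock above 0.14 m), for 0.1 s.
At the end, for the whole second after the job is handed in: The board lies flat and still on the marble at the station: blade centre within 12 mm of the mat's centre along and across the mat, board parallel to the mat within 0.15 rad, handle under the riser (x of board in the frame of station between -0.012 and 0.012 m and y of board in the frame of station between -0.012 and 0.012 m and angle between the x axis of board and the x axis of station, either way round below 0.15 rad and x of board_tip in the frame of station above 0.11 m and height (world z) of board below 0.004 m and angle between board's own z axis and vertical below 0.05 rad and linear speed of board below 0.01 m/s); the robot touches nothing.
It fails at once if the board is lifted (underside more than 15 mm above the marble) or tilted more than 0.2 rad (height (world z) of board above 0.015 m or angle between board's own z axis and vertical above 0.2 rad).
It fails at once if the cup, coaster, jar or dispenser is moved more than 20 mm or tipped more than 0.3 rad (distance of any of cup, coaster, jar, dispenser from where it was at the start of the episode above 0.02 m or angle between any of cup, coaster, jar, dispenser's own z axis and vertical above 0.3 rad).
It also fails if it takes over 61 s, if anything falls off the work surface, if the arm or the gripper's body presses on something with over 40 N, if the wrist force passes 120 N, or if a joint passes its speed limit or range.

## Working session

There is one attempt and no reset: what is moved stays moved. The work goes in short steps, Python scripts to look and compute and a shell command to move; the robot and the scene stay as the last step left them, time stands still between calls to the robot, and variables do not carry over. Pictures are saved under pics/ and viewed, at most 10 in all, crops included, and the job is handed in when it is done.

```bash
mkdir -p pics; cat > h.py <<'E'
import numpy as np, cv2
from scipy.spatial.transform import Rotation as R
from plant import ctrl
def cam(name):
    i=ctrl.camera_info(name); p,d=ctrl.read_camera(name); return p,d,i
def rot(i):
    o=np.array(i["orientation"],float)
    return o if o.shape==(3,3) else R.from_quat(o).as_matrix()
def ray(i,uv,z):
    K=np.array(i["K"]); uv=np.atleast_2d(uv).astype(float)
    d=np.c_[uv,np.ones(len(uv))]@np.linalg.inv(K).T@rot(i).T
    o=np.array(i["origin"]); return o+d*((z-o[2])/d[:,2])[:,None]
def cloud(d,i):
    K=np.array(i["K"]); v,u=np.mgrid[:d.shape[0],:d.shape[1]]
    c=np.dstack([(u-K[0,2])/K[0,0]*d,(v-K[1,2])/K[1,1]*d,d])
    return c@rot(i).T+np.array(i["origin"])
E
python3 - <<'E'
from h import *
for n in("top","scene"):
    p,d,i=cam(n); print(i); cv2.imwrite(f"pics/{n}0.png",p); np.savez(f"{n}0.npz",p=p,d=d)
print(ctrl.get_state())
E
```

```text
{'K': array([[509.25384128,   0.        , 281.61469538],
       [  0.        , 509.25384128, 205.48642379],
       [  0.        ,   0.        ,   1.        ]]), 'origin': array([ 0.31759388, -0.00976515,  1.51072964]), 'orientation': array([ 0.71341779, -0.69474815,  0.06728267, -0.06191202])}
{'K': array([[512.86265454,   0.        , 276.75397949],
       [  0.        , 512.86265454, 207.73191819],
       [  0.        ,   0.        ,   1.        ]]), 'origin': array([1.19829428, 0.65939818, 1.35050052]), 'orientation': array([ 0.34693245,  0.88831469, -0.28216041, -0.10450066])}
{'time': 0.1, 'qpos': array([-1.41399513e+00,  2.87142258e-01,  1.57803281e+00, -4.17624045e-05,
        1.27860342e+00, -1.50021738e-01]), 'dq': array([ 0.00040483, -0.00171042, -0.00227946,  0.00116258, -0.00051215,
        0.00065988]), 'joint_efforts': array([ 7.54493958e-04, -4.07296228e+01, -2.93699867e+01, -1.25433612e-04,
        3.42006773e-03, -5.09645020e-06]), 'eef_pos': array([ 0.20378157, -0.64287831,  0.23004084]), 'tcp_rot': array([ 9.88254009e-01,  1.52816289e-01, -2.36941233e-05, -1.09284231e-03]), 'contact_force': array([ 0.02411502,  0.51184611, -0.108201  ]), 'wrist_torque': array([0.05557931, 0.0024505 , 0.01623313]), 'finger_force': 0.0, 'opening': 0.9976753210276478}
```

View pics/top0.png

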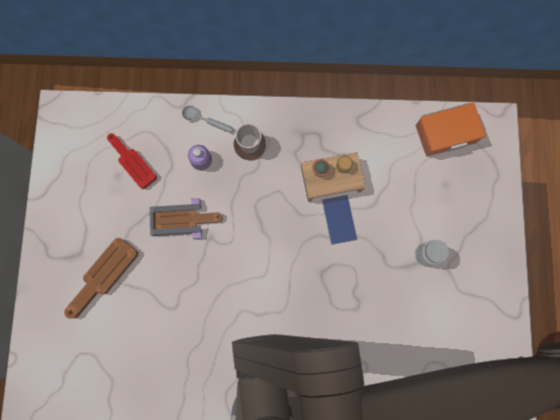

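View pics/scene0.png

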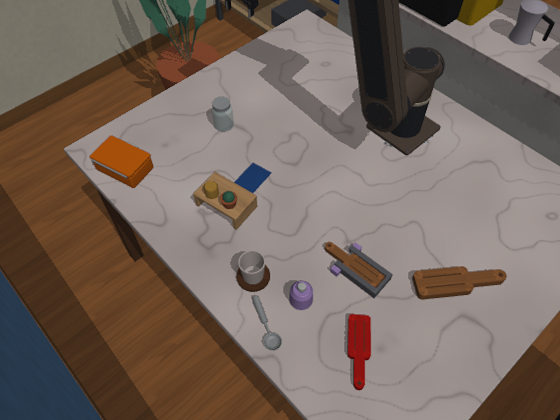

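The top view shows the docked board with its blade at (175,220) and its handle end at (218,217), facing right. The mat is at (340,220), the riser at (333,176), the cup at (249,142), the dispenser at (200,157) and the jar at (435,253). The big brown board and the red one are decoys.

```bash
cat > m.py <<'E'
from h import *
def big(m,roi):
    x0,y0,x1,y1=roi; k=np.zeros(m.shape,np.uint8); k[y0:y1,x0:x1]=m[y0:y1,x0:x1]
    c=max(cv2.findContours(k,cv2.RETR_EXTERNAL,cv2.CHAIN_APPROX_NONE)[0],key=cv2.contourArea)
    return c[:,0,:]
def rect(P):
    (c,s,a)=cv2.minAreaRect((P[:,:2]*1000).astype(np.float32)); return np.round(c,1),np.round(s,1),round(a,2)
if __name__=="__main__":
    f=np.load("top0.npz"); p,d=f["p"],f["d"]; i=ctrl.camera_info("top")
    H=cv2.cvtColor(p,cv2.COLOR_BGR2HSV); h,s,v=cv2.split(H)
    mat=((h>100)&(h<130)&(s>120)); print("mat",rect(ray(i,big(mat,(300,180,380,260)),0)))
    wood=((h<20)&(s>100))
    print("board",rect(ray(i,big(wood,(140,195,240,245)),.02)))
    print("riser",rect(ray(i,big(wood,(290,140,380,205)),.062)))
    X=cloud(d,i)
    q=X[195:245,195:232][wood[195:245,195:232]]; print("handle z",np.median(q,0)) 
    lil=((h>125)&(h<150)&(s>50))
    for r in((185,195,210,211),(185,228,210,245)): print("lilac",rect(ray(i,big(lil,r),.024)))
    print("disp",rect(ray(i,big(lil,(180,135,220,175)),.05)))
    dk=((v<110)&(s<90))
    print("dock",rect(ray(i,big(dk,(140,195,215,245)),.029)))
    # heights: objects
    for n,(x0,y0,x1,y1) in dict(cup=(225,115,275,165),disp=(180,135,220,175),jar=(410,230,460,275),riser=(295,145,370,205),dock=(145,200,205,240),tool=(200,320,400,419)).items():
        q=X[y0:y1,x0:x1].reshape(-1,3); q=q[(d[y0:y1,x0:x1].ravel()>0)&(q[:,2]>.015)]
        print(n,q.min(0).round(3),q.max(0).round(3))
    print("table z",np.median(X[250:300,250:320,2]))
E
python3 m.py
```

```text
Traceback (most recent call last):
  File "m.py", line 11, in <module>
    mat=((h>100)&(h<130)&(s>120)); print("mat",rect(ray(i,big(mat,(300,180,380,260)),0)))
                                                          ~~~^^^^^^^^^^^^^^^^^^^^^^^
  File "m.py", line 4, in big
    c=max(cv2.findContours(k,cv2.RETR_EXTERNAL,cv2.CHAIN_APPROX_NONE)[0],key=cv2.contourArea)
ValueError: max() iterable argument is empty
```

```bash
python3 - <<'E'
from h import *
f=np.load("top0.npz");p=f["p"];H=cv2.cvtColor(p,cv2.COLOR_BGR2HSV)
for u,v in((340,220),(340,200),(333,180),(215,217),(175,220),(196,203),(152,210),(152,222),(200,160)): print(u,v,p[v,u],H[v,u])
print(p.shape,p.dtype)
E
```

```text
340 220 [119  84  71] [112 103 119]
340 200 [106  78  70] [113  87 106]
333 180 [104 133 165] [ 14  94 165]
215 217 [ 76 100 138] [ 12 115 138]
175 220 [ 68  92 131] [ 11 123 131]
196 203 [158 125 141] [135  53 158]
152 210 [117 112 113] [126  11 117]
152 222 [99 95 95] [120  10  99]
200 160 [173 129 152] [136  65 173]
(420, 560, 3) uint8
```

```bash
sed -i 's/(s>120))/(s>60))/; s/(h<20)&(s>100)/(h<20)\&(s>70)/; s/(s>50))/(s>38))/; s/(v<110)&(s<90)/(v<135)\&(s<60)/' m.py; python3 m.py
```

```text
mat (array([ 559.7, -191.5]), array([134.5,  75.7]), 12.3)
board (array([548.2, 259.5]), array([ 50.3, 197.8]), 5.21)
riser (array([ 679.1, -164.5]), array([112.8, 169.4]), 12.24)
handle z [0.55118972 0.20159036 0.01990993]
lilac (array([600.6, 239.9]), array([15.3, 23.7]), 3.15)
lilac (array([498. , 229.8]), array([17.7, 26.6]), 1.54)
disp (array([727.9, 230.6]), array([77.2, 59.4]), 28.77)
dock (array([541. , 281.3]), array([119.3, 172.6]), 4.15)
cup [0.738 0.044 0.015] [0.843 0.163 0.097]
disp [0.7   0.2   0.015] [0.764 0.264 0.092]
jar [ 0.425 -0.482  0.015] [ 0.495 -0.412  0.118]
riser [ 0.61  -0.257  0.015] [ 0.753 -0.071  0.125]
dock [0.489 0.21  0.015] [0.604 0.374 0.043]
tool [-0.007 -0.224  0.015] [0.254 0.096 0.723]
table z 0.00026324623667195457
```

```bash
cat > go.py <<'E'
# usage: go.py x y z phi(deg) ... : rows (cm, rad) from the present pose to each waypoint
import sys; from h import *
a=np.array(sys.argv[1:],float).reshape(-1,4); s=ctrl.get_state(); T=R.from_quat(s["tcp_rot"])
x=T.as_matrix()[:,0]; print("t",s["time"],"tcp",s["eef_pos"].round(4),"phi",np.degrees(np.arctan2(x[1],x[0])).round(2),"F",s["contact_force"].round(1),"q6",s["qpos"][5].round(2),"op",round(s["opening"],3))
for w in a:
    t=T.inv().apply(w[:3]-s["eef_pos"])*100; f=np.radians(w[3])
    G=R.from_matrix(np.array([[np.cos(f),np.sin(f),0],[np.sin(f),-np.cos(f),0],[0,0,-1]]).T)
    print(t.round(2).tolist()+(T.inv()*G).as_rotvec().round(3).tolist())
E
python3 go.py 0.52 -0.35 0.23 55 0.555 .188 .2 95.2
```

```text
t 0.1 tcp [ 0.2038 -0.6429  0.23  ] phi 17.58 F [ 0.   0.5 -0.1] q6 -0.15 op 0.998
[38.99, -18.37, 0.06, -0.002, -0.001, -0.653]
[58.58, -68.59, 3.17, -0.002, -0.002, -1.355]
```

```bash
python3 -m crank '[[39,-18.4,0,0,0,-0.65],[39,-18.4,0,0,0,-0.65],[39,-18.4,0,0,0,-0.65],[39,-18.4,0,0,0,-0.65],[39,-18.4,0,0,0,-0.65],[39,-18.4,0,0,0,-0.65],[39,-18.4,0,0,0,-0.65],[39,-18.4,0,0,0,-0.65],[39,-18.4,0,0,0,-0.65]]' 1 60; python3 go.py .555 .188 .15 95.2
```

```text
time: 1.0
eef_pos: [0.5219, -0.3473, 0.2308]
tcp_rot: [0.887, 0.461, 0.0, -0.001]
contact_force: [0.2, -0.7, 0.0]
opening: 1.002
finger_force: 0.0
t 1.0 tcp [ 0.5219 -0.3473  0.2308] phi 54.96 F [ 0.2 -0.7  0. ] q6 -0.14 op 1.002
[45.72, -28.02, 8.14, -0.001, -0.001, -0.702]
```

```bash
python3 -m crank '[[45.7,-28,4,0,0,-0.7],[45.7,-28,4,0,0,-0.7],[45.7,-28,4,0,0,-0.7],[45.7,-28,4,0,0,-0.7],[45.7,-28,4,0,0,-0.7],[45.7,-28,4,0,0,-0.7],[45.7,-28,4,0,0,-0.7],[45.7,-28,4,0,0,-0.7],[45.7,-28,8,0,0,-0.7],[45.7,-28,8,0,0,-0.7]]' && python3 -m crank '[[0,0,0,0,0,0],[0,0,0,0,0,0],[0,0,0,0,0,0]]'; python3 - <<'E'
from h import *
p,d,i=cam("wrist"); cv2.imwrite("pics/w1.png",p); np.savez("w1.npz",p=p,d=d,**i)
E
python3 go.py .555 .188 .08 95.2
```

```text
time: 2.0
eef_pos: [0.5517, 0.1436, 0.167]
tcp_rot: [0.676, 0.737, 0.0, 0.0]
contact_force: [-0.1, 0.1, -1.3]
opening: 1.001
finger_force: 0.0
time: 2.3
eef_pos: [0.552, 0.1409, 0.1673]
tcp_rot: [0.676, 0.737, -0.0, 0.0]
contact_force: [0.8, -0.5, -0.4]
opening: 0.998
finger_force: 0.0
t 2.35 tcp [0.5522 0.1404 0.1676] phi 94.84 F [0.6 0.1 0.4] q6 -0.01 op 1.001
[4.72, 0.67, 8.76, 0.001, 0.0, -0.006]
```

View pics/w1.png

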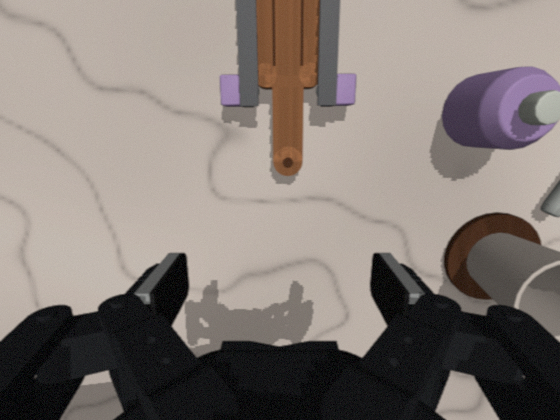

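The wrist view shows the handle tip at (288,172), the handle running straight up to (288,75), and lilac housings at (230,90) and (346,89). The gripper sits nearly in line with it. Next I measure the handle from here.

```bash
python3 - <<'E'
from h import *; from m import big,rect
f=np.load("w1.npz"); i={k:f[k] for k in("K","origin","orientation")}; p=f["p"]
h,s,v=cv2.split(cv2.cvtColor(p,cv2.COLOR_BGR2HSV)); w=(h<20)&(s>90)
print("handle part",rect(ray(i,big(w,(240,108,340,200)),.02)))
l=(h>125)&(h<150)&(s>38)
for r in((210,65,245,115),(330,65,365,115)): print("lilac",rect(ray(i,big(l,r),.024)))
c=big(w,(240,108,340,200)); print("tip",ray(i,c[c[:,1].argmax()],.02))
E
```

```text
handle part (array([555.5, 189.1]), array([26.7, 61.3]), 4.65)
lilac (array([500.7, 229.9]), array([16.7, 24.8]), 4.95)
lilac (array([601.8, 239.5]), array([16.4, 24.8]), 5.5)
tip [[0.55517463 0.15838668 0.02      ]]
```

```bash
python3 -m crank '[[4.7,0.7,3,0,0,-0.005],[4.7,0.7,9,0,0,-0.005],[4.7,0.7,13,0,0,-0.005],[4.7,0.7,15,0,0,-0.005],[4.7,0.7,16.2,0,0,-0.005],[4.7,0.7,16.2,0,0,-0.005],[4.7,0.7,16.2,0,0,-0.005]]' 1 60; python3 go.py .5556 .187 .004 95
```

```text
time: 3.05
eef_pos: [0.5565, 0.1884, 0.007]
tcp_rot: [0.675, 0.738, 0.001, 0.001]
contact_force: [-0.3, 0.3, -1.1]
opening: 1.0
finger_force: 0.0
t 3.05 tcp [0.5565 0.1884 0.007 ] phi 95.14 F [-0.3  0.3 -1.1] q6 0.06 op 1.0
[-0.13, -0.1, 0.3, 0.003, -0.0, 0.003]
```

```bash
python3 -m crank '[[-0.1,-0.1,0.3,0,0,0],[-0.1,-0.1,0.3,0,0,0],[-0.1,-0.1,0.3,0,0,0],[-0.1,-0.1,0.3,0,0,0],[-0.1,-0.1,0.3,0,0,0],[-0.1,-0.1,0.3,0,0,0],[-0.1,-0.1,0.3,0,0,0],[-0.1,-0.1,0.3,0,0,0]]' 0 80; python3 go.py .572 .007 .004 95
```

```text
time: 3.85
eef_pos: [0.5547, 0.188, 0.0033]
tcp_rot: [0.674, 0.739, 0.001, 0.001]
contact_force: [-1.5, 0.2, 5.4]
opening: 0.301
finger_force: 82.2
t 3.85 tcp [0.5547 0.188  0.0033] phi 95.22 F [-1.5  0.2  5.4] q6 0.06 op 0.301
[-18.18, 0.07, -0.07, 0.002, -0.0, 0.004]
```

```bash
python3 -m crank '[[-0.5,0,0,0,0,0],[-1,0,0,0,0,0],[-1.5,0,0,0,0,0],[-2,0,0,0,0,0],[-3,0,0,0,0,0],[-4.5,0,0,0,0,0],[-6,0,0,0,0,0],[-7.5,0,0,0,0,0],[-9,0,0,0,0,0],[-9,0,0,0,0,0]]'; python3 go.py .572 .007 .004 95
```

```text
time: 4.85
eef_pos: [0.563, 0.0984, 0.0033]
tcp_rot: [0.674, 0.739, 0.001, 0.001]
contact_force: [0.2, -0.9, 5.6]
opening: 0.306
finger_force: 82.1
t 4.85 tcp [0.563  0.0984 0.0033] phi 95.22 F [ 0.2 -0.9  5.6] q6 -0.1 op 0.306
[-9.19, 0.07, -0.08, 0.002, -0.0, 0.004]
```

```bash
python3 -m crank '[[-1.5,0,0,0,0,0],[-3,0,0,0,0,0],[-4.5,0,0,0,0,0],[-6,0,0,0,0,0],[-7.5,0,0,0,0,0],[-8.5,0,0,0,0,0],[-9.5,0,0,0,0,0],[-9.5,0,0,0,0,0],[-9.5,0,0,0,0,0],[-9.5,0,0,0,0,0]]'; python3 - <<'E'
from h import *
p,d,i=cam("top"); cv2.imwrite("pics/t2.png",p); np.savez("t2.npz",p=p,d=d,**i)
E
python3 go.py .6 .12 .2 95
```

```text
time: 5.85
eef_pos: [0.5716, 0.0033, 0.0032]
tcp_rot: [0.674, 0.738, 0.0, 0.001]
contact_force: [0.2, 0.9, 5.7]
opening: 0.307
finger_force: 82.2
t 5.9 tcp [0.5716 0.0033 0.0032] phi 95.2 F [-0.3  0.3  5. ] q6 -0.26 op 0.306
[11.35, 3.92, -19.68, 0.002, 0.001, 0.003]
```

View pics/t2.png

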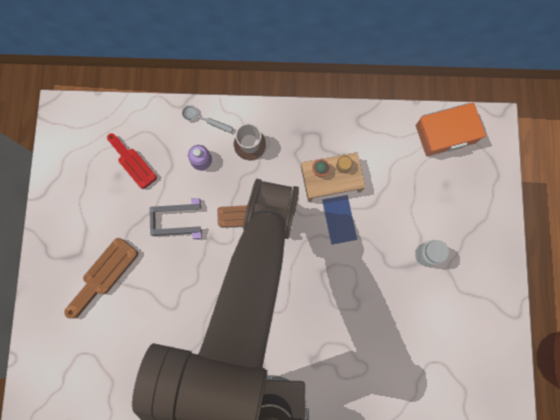

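The board's blade is out at (235,216) and the dock is empty. Now I release, rise and regrip on the blade.

```bash
python3 -m crank '[[0,0,0,0,0,0],[0,0,0,0,0,0],[0,0,0,0,0,0],[0,0,-1,0,0,0],[0,0,-4,0,0,0],[0,0,-9,0,0,0],[0,0,-14,0,0,0],[3,0,-18,0,0,0],[6,0,-18,0,0,0],[6,0,-18,0,0,0]]' 1; python3 - <<'E'
from h import *; from m import big,rect
ctrl.read_camera("wrist"); p,d,i=cam("wrist"); cv2.imwrite("pics/w3.png",p); np.savez("w3.npz",p=p,d=d,**i)
h,s,v=cv2.split(cv2.cvtColor(p,cv2.COLOR_BGR2HSV)); w=(h<20)&(s>90)
c=big(w,(150,0,420,300)); print("board",rect(ray(i,c,.02)),cv2.boundingRect(c))
E
python3 go.py .5614 .1148 .1 95
```

```text
time: 6.9
eef_pos: [0.5657, 0.0659, 0.1851]
tcp_rot: [0.673, 0.74, 0.002, 0.001]
contact_force: [0.3, -0.4, -0.5]
opening: 1.002
finger_force: 0.0
board (array([565.3,  73.4]), array([ 59. , 197.7]), 4.84) (250, 76, 63, 194)
t 7.0 tcp [0.5647 0.0638 0.1823] phi 95.3 F [-0.6 -0.2  0.3] q6 -0.16 op 1.0
[5.12, 0.14, 8.23, -0.0, 0.0, 0.005]
```

View pics/w3.png

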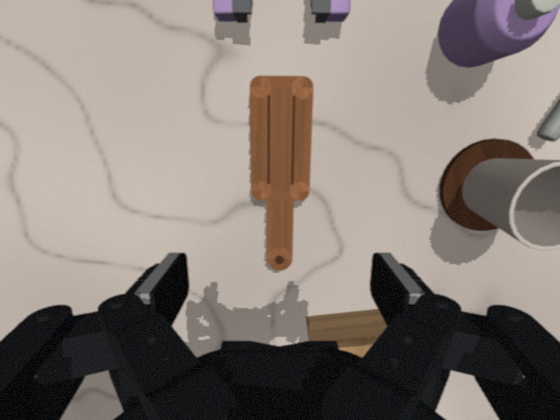

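```bash
python3 go.py .5611 .1233 .002 94.84
```

```text
t 7.0 tcp [0.5647 0.0638 0.1823] phi 95.3 F [-0.6 -0.2  0.3] q6 -0.16 op 1.0
[5.97, 0.19, 18.03, -0.0, 0.0, 0.008]
```

```bash
python3 -m crank '[[3,0.1,5,0,0,0.008],[6,0.2,9,0,0,0.008],[6,0.2,13,0,0,0.008],[6,0.2,15.5,0,0,0.008],[6,0.2,17,0,0,0.008],[6,0.2,18,0,0,0.008],[6,0.2,18,0,0,0.008],[6,0.2,18,0,0,0.008]]' 1 60; python3 go.py .5611 .1233 .002 94.84
```

```text
time: 7.8
eef_pos: [0.563, 0.1229, 0.0034]
tcp_rot: [0.677, 0.736, 0.001, 0.001]
contact_force: [-0.0, -0.0, 0.5]
opening: 1.0
finger_force: 0.0
t 7.8 tcp [0.563  0.1229 0.0034] phi 94.72 F [-0.  -0.   0.5] q6 -0.04 op 1.0
[0.06, -0.18, 0.14, 0.002, 0.0, -0.002]
```

```bash
python3 -m crank '[[0,-0.1,0.1,0,0,0],[0,-0.1,0.1,0,0,0],[0,-0.1,0.1,0,0,0],[0,-0.1,0.1,0,0,0],[0,-0.1,0.1,0,0,0],[0,-0.1,0.1,0,0,0]]' 0 60; python3 go.py .5 .05 .002 125 .46 .0 .002 155 .445 -.02 .002 192.2
```

```text
time: 8.4
eef_pos: [0.5621, 0.1232, 0.003]
tcp_rot: [0.677, 0.736, 0.001, 0.001]
contact_force: [-1.3, -0.2, 6.2]
opening: 0.686
finger_force: 67.3
t 8.4 tcp [0.5621 0.1232 0.003 ] phi 94.76 F [-1.3 -0.2  6.2] q6 -0.04 op 0.686
[-6.78, -6.79, 0.08, 0.003, 0.001, -0.528]
[-11.43, -11.19, 0.07, 0.002, 0.002, -1.051]
[-13.3, -12.85, 0.06, 0.002, 0.003, -1.701]
```

```bash
python3 -m crank '[[-1.2,-1.2,0,0,0,-0.1],[-2.4,-2.4,0,0,0,-0.2],[-3.6,-3.6,0,0,0,-0.3],[-4.8,-4.8,0,0,0,-0.4],[-6,-6,0,0,0,-0.5],[-7.2,-7.2,0,0,0,-0.6],[-8.4,-8.4,0,0,0,-0.7],[-9.6,-9.5,0,0,0,-0.8],[-10.5,-10.3,0,0,0,-0.9],[-11.4,-11.2,0,0,0,-1]]'; python3 go.py .455 -.02 .003 192.3  .44 -.12 .003 192.3
```

```text
time: 9.4
eef_pos: [0.4608, 0.0003, 0.003]
tcp_rot: [0.24, 0.971, 0.001, 0.003]
contact_force: [2.6, 4.3, 4.5]
opening: 0.683
finger_force: 67.2
t 9.4 tcp [4.608e-01 3.000e-04 3.000e-03] phi 152.21 F [2.6 4.3 4.5] q6 -1.31 op 0.683
[-0.44, -2.06, -0.01, 0.002, 0.006, -0.7]
[-3.77, -11.61, -0.03, 0.002, 0.006, -0.7]
```

```bash
python3 -m crank '[[-0.1,-0.5,0,0,0,-0.1],[-0.2,-1,0,0,0,-0.2],[-0.3,-1.5,0,0,0,-0.3],[-0.4,-2,0,0,0,-0.4],[-0.4,-2,0,0,0,-0.5],[-0.4,-2,0,0,0,-0.6],[-0.4,-2,0,0,0,-0.7],[-0.4,-2,0,0,0,-0.7],[-0.4,-2,0,0,0,-0.7]]'; python3 go.py .44 -.12 .003 192.3 .452 -.215 .003 192.3
```

```text
time: 10.3
eef_pos: [0.4551, -0.0198, 0.003]
tcp_rot: [-0.106, 0.994, -0.001, 0.002]
contact_force: [1.8, 1.2, 7.6]
opening: 0.685
finger_force: 67.4
t 10.3 tcp [ 0.4551 -0.0198  0.003 ] phi -167.88 F [1.8 1.2 7.6] q6 -2.05 op 0.685
[3.58, -9.48, 0.0, -0.002, 0.005, -0.003]
[4.4, -19.02, 0.02, -0.002, 0.005, -0.003]
```

```bash
python3 -m crank '[[0.8,-2,0,0,0,0],[1.6,-4,0,0,0,0],[2.4,-6,0,0,0,0],[3.2,-8,0,0,0,0],[3.7,-10,0,0,0,0],[4,-12,0,0,0,0],[4.2,-14,0,0,0,0],[4.4,-16,0,0,0,0],[4.4,-17.5,0,0,0,0],[4.4,-19,0,0,0,0]]'; python3 - <<'E'
from h import *
p,d,i=cam("scene"); cv2.imwrite("pics/s4.png",cv2.resize(p[120:260,150:350],None,fx=3,fy=3)); np.savez("s4.npz",p=p,d=d,**i)
p,d,i=cam("wrist"); cv2.imwrite("pics/w4.png",p); np.savez("w4.npz",p=p,d=d,**i)
E
python3 go.py .55 -.1935 .003 192.3
```

```text
time: 11.3
eef_pos: [0.45, -0.2121, 0.0029]
tcp_rot: [-0.105, 0.994, 0.003, -0.001]
contact_force: [-3.0, 13.9, 18.7]
opening: 0.688
finger_force: 68.8
t 11.4 tcp [ 0.4512 -0.2156  0.003 ] phi -167.93 F [-0.2 -0.5  8.4] q6 -2.43 op 0.683
[-10.12, 0.09, 0.02, -0.002, 0.002, -0.004]
```

View pics/w4.png

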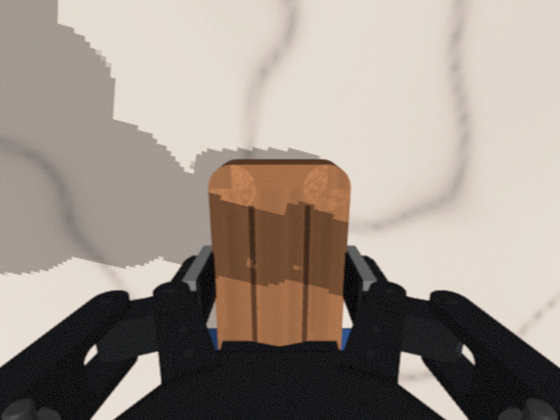

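View pics/s4.png

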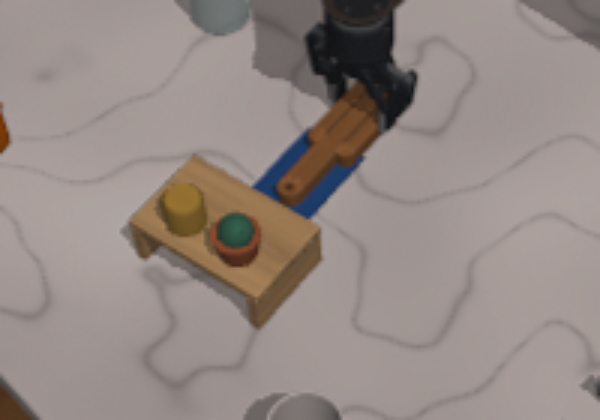

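The wrist view shows the blade centred in the fingers, with its rear edge at row 162 and columns 208–350. The scene view shows the board in line with the mat, its tip just short of the riser.

```bash
python3 - <<'E'
from h import *
f=np.load("w4.npz"); i={k:f[k] for k in("K","origin","orientation")}; p=f["p"]
h,s,v=cv2.split(cv2.cvtColor(p,cv2.COLOR_BGR2HSV)); w=((h<20)&(s>90)).astype(np.uint8)
def edge(r): c=np.where(w[r,180:380])[0]+180; return c.min(),c.max()+1
for r in(195,210,225,238):
    a,b=edge(r); P=ray(i,[(a,r),(b,r)],.02); print(r,a,b,P[:,:2].round(4).tolist(),P.mean(0)[:2].round(4))
c=np.where(w[140:200,260:300].mean(1)>.5)[0][0]+140; P=ray(i,[(240,c),(320,c)],.02); print("end row",c,P.round(4), (p[155:172,280]).tolist())
S=np.array([.5597,-.1915]);u=np.array([np.cos(np.radians(12.3)),np.sin(np.radians(12.3))])
print("end in station",(P[:,:2]-S)@u,(P[:,:2]-S)@[-u[1],u[0]])
E
```

```text
195 209 350 [[0.421, -0.2528], [0.4085, -0.1946]] [ 0.4148 -0.2237]
210 210 349 [[0.4275, -0.2514], [0.415, -0.1933]] [ 0.4212 -0.2223]
225 211 348 [[0.4341, -0.2499], [0.4216, -0.1919]] [ 0.4279 -0.2209]
238 212 347 [[0.44, -0.2486], [0.4275, -0.1907]] [ 0.4337 -0.2196]
end row 160 [[ 0.4038 -0.2426  0.02  ]
 [ 0.3969 -0.2106  0.02  ]] [[146, 153, 162], [147, 153, 161], [148, 156, 165], [136, 143, 153], [74, 83, 103], [37, 55, 81], [29, 47, 76], [39, 59, 85], [39, 61, 86], [49, 77, 115], [72, 106, 157], [72, 109, 164], [78, 114, 169], [73, 110, 164], [74, 111, 164], [74, 111, 164], [73, 110, 164]]
end in station [-0.16319371 -0.16309659] [-0.01670814  0.01599518]
```

```bash
python3 -m crank '[[-1.2,0,0,0,0,0],[-2.4,0,0,0,0,0],[-3.6,0,0,0,0,0],[-4.8,0,0,0,0,0],[-6,0.1,0,0,0,0],[-7.2,0.1,0,0,0,0],[-8.4,0.1,0,0,0,0],[-9.3,0.1,0,0,0,0],[-10.1,0.1,0,0,0,-0.004],[-10.1,0.1,0,0,0,-0.004]]' && python3 -m crank '[[0,0,0,0,0,0],[0,0,0,0,0,0],[0,0,0,0,0,0]]'; python3 go.py .5499 -.1936 .003 192.3
```

```text
time: 12.4
eef_pos: [0.5481, -0.1927, 0.003]
tcp_rot: [-0.108, 0.994, -0.0, -0.001]
contact_force: [-5.1, -1.3, 12.1]
opening: 0.683
finger_force: 67.9
time: 12.7
eef_pos: [0.5481, -0.1927, 0.003]
tcp_rot: [-0.108, 0.994, -0.0, -0.001]
contact_force: [-5.1, -1.4, 9.8]
opening: 0.685
finger_force: 67.8
t 12.7 tcp [ 0.5481 -0.1927  0.003 ] phi -167.57 F [-5.1 -1.4  9.8] q6 -2.3 op 0.685
[-0.16, -0.13, -0.0, -0.001, -0.002, 0.002]
```

```bash
python3 -m crank '[[0,0,0,0,0,0],[0,0,0,0,0,0],[0,0,0,0,0,0],[0,0,-1,0,0,0],[0,0,-4,0,0,0],[0,0,-8,0,0,0],[0,0,-12,0,0,0],[5,0,-15,0,0,0],[10,0,-15,0,0,0],[10,0,-15,0,0,0]]' 1 && python3 -m crank '[[0,0,0,0,0,0],[0,0,0,0,0,0],[0,0,0,0,0,0]]'; python3 - <<'E'
from h import *; from m import big,rect
p,d,i=cam("wrist"); cv2.imwrite("pics/w5.png",p); np.savez("w5.npz",p=p,d=d,**i); X=cloud(d,i)
p2,d2,i2=cam("scene"); cv2.imwrite("pics/s5.png",cv2.resize(p2[120:260,150:350],None,fx=3,fy=3)); np.savez("s5.npz",p=p2,d=d2,**i2)
h,s,v=cv2.split(cv2.cvtColor(p2,cv2.COLOR_BGR2HSV))
print(ctrl.get_state()["eef_pos"],ctrl.get_state()["contact_force"])
E
```

```text
time: 13.7
eef_pos: [0.4474, -0.2134, 0.152]
tcp_rot: [-0.107, 0.994, -0.0, -0.0]
contact_force: [-0.9, 0.6, 0.2]
opening: 1.003
finger_force: 0.0
time: 14.0
eef_pos: [0.4515, -0.2134, 0.1512]
tcp_rot: [-0.108, 0.994, 0.0, 0.0]
contact_force: [-0.6, -0.2, -0.3]
opening: 1.0
finger_force: 0.0
[ 0.45136578 -0.21324266  0.15089318] [ 0.20047114 -0.0117594  -0.26431277]
```

View pics/s5.png

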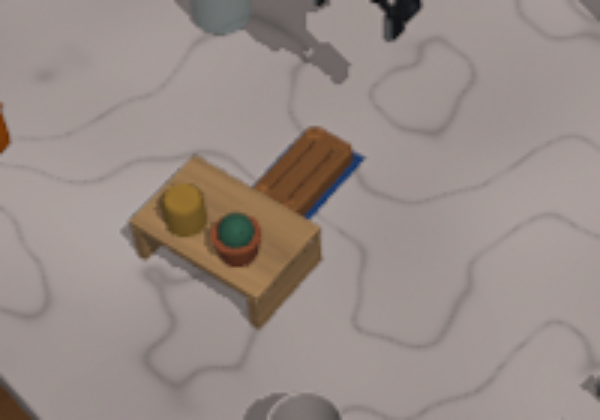

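View pics/w5.png

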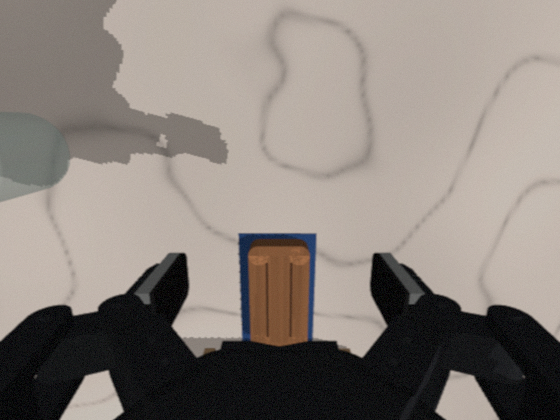

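The scene view shows the handle tucked under the riser and the blade on the mat. In the wrist view the mat spans columns 240–316 with its rear edge at row 233, and the blade spans 249–310. I'll check the margins before handing in.

```bash
python3 - <<'E'
from h import *
f=np.load("w5.npz"); i={k:f[k] for k in("K","origin","orientation")}; p=f["p"]
h,s,v=cv2.split(cv2.cvtColor(p,cv2.COLOR_BGR2HSV)); w=(h<25)&(s>90); m=(h>100)&(h<130)&(s>60)
u=np.array([np.cos(np.radians(12.3)),np.sin(np.radians(12.3))]);n=np.array([-u[1],u[0]]);S=np.array([.5597,-.1915])
st=lambda uv,z:np.c_[(ray(i,uv,z)[:,:2]-S)@u,(ray(i,uv,z)[:,:2]-S)@n].round(4)
r0=np.where(m[200:260,278])[0][0]+200; print("mat rear",r0,st([(278,r0)],0))
print("col278",[(r,p[r,285].tolist()) for r in range(232,254,2)])
r1=np.where(w[200:300,278])[0][0]+200; print("wood starts",r1,"as base",st([(278,r1)],0))
for r in(270,290,310):
    a=np.where(m[r,200:360])[0]+200; b=np.where(w[r,200:360])[0]+200
    print(r,"mat",st([(a.min(),r),(a.max()+1,r)],0).mean(0),"blade",st([(b.min(),r),(b.max()+1,r)],.02).mean(0),st([(b.min(),r),(b.max()+1,r)],.02)[:,1])
E
```

```text
mat rear 234 [[-0.0665  0.0003]]
col278 [(232, [162, 167, 177]), (234, [99, 65, 47]), (236, [73, 43, 29]), (238, [62, 40, 37]), (240, [18, 40, 61]), (242, [28, 43, 67]), (244, [27, 40, 64]), (246, [42, 65, 101]), (248, [53, 83, 124]), (250, [54, 84, 126]), (252, [58, 86, 129])]
wood starts 239 as base [[-0.0611  0.0003]]
270 mat [-0.026    0.00045] blade [-0.0363  0.0014] [-0.0282  0.031 ]
290 mat [-2.2e-03 -1.0e-04] blade [-0.01415  0.0015 ] [-0.0277  0.0307]
310 mat [0.0225 0.    ] blade [0.0089  0.00155] [-0.0282  0.0313]
```

```bash
python3 -c "
from plant import ctrl
print(ctrl.sign_off())"
```

```text
the job is handed in; nothing more can be done
None
```

The job is handed in, with no verdict shown: the board lies flat on the mat, about 5 mm short of centre along it and 1–2 mm off across by my last measurement (limit 12 mm). Its handle is under the riser, the gripper is clear, and the arm went nowhere near the cup, coaster, jar or dispenser at their height.

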